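# Put the chasing hammer on its rest

## Robot

A 6-joint arm with a two-finger parallel gripper is mounted at the origin on the work surface. World frame = base frame: x ahead of the robot, y to its left, z up, the work surface at z = 0. Lengths are in mm, angles in rad, forces in N, time in s.
With the tool pointing down it reaches from about 350 to 975 mm from the base axis. Payload 7.1 kg.
Tool frame: the origin (TCP) lies on the front face of the gripper's body, between the roots of the fingers; the fingertips stand 80 mm ahead of it and the grasp point (between the pads) lies 61 mm ahead of it (env.tips_ahead is the distance from the TCP to the fingertips, in mm); z points along the fingers, y is the line along which they close (so a half turn about z gives the same grasp; the last joint's range is limited). The gripper opens to 88 mm and grips with 3 to 60 N. Pads are 20 mm wide; open, the fingers measure 115 mm over their backs; the gripper's body (75 mm by 178 mm) begins 61 mm behind the grasp point.
Start: joints at [1.273, 0.423, 1.63, -0, 1.089, -0.019], TCP at [171.97, 600.859, 302.675] pointing down, gripper open.
Joint ranges: [-3, 3], [-0.9, 2.11], [0.09, 2.58], [-1.31, 4.45], [0.11, 2.69], [-2.54, 2.54]. Speed limits (rad/s): [2.39, 2.39, 3.01, 3.14, 3.14, 3.14].

## Interface

Orientations are given as a unit quaternion [x, y, z, w].
In Python, from station import env, set_gripper, viewer, workorder gives the robot as it stands. Calls block until the motion is done:
- env.reach(position, orientation): joint-space move of the TCP to a pose.
- env.move_l(position, rot=None, rate=150, f_stop=None): straight line of the TCP; rot=None keeps the orientation; rate is the mean speed in mm/s. With f_stop (N) it stops when the force on the tool has changed by that much, and returns True; else False.
- env.move_joints(angles): joint-space move.
- set_gripper(opening): finger opening in mm; the grip force is fixed at half the most; returns when the fingers have stopped.
- env.hold(seconds).
- env.ik(position, orientation): joint angles nearest the present ones, or None.
- env.read_state(): the state.
- viewer.camera(name): name is "side" or "top"; returns the picture (384x512x3 uint8, blue, green, red); there is no depth.
- viewer.camera_params(name): a dict with "fx", "fy", "cx", "cy" (pixels), "pose" (4x4, takes a point from camera to world coordinates). Camera axes: x right, y up, looking along -z (the intrinsics and any distortion apply to the point x, -y, -z); pixel columns grow to the right and rows downward; lengths in mm; the calibration is good to about 2 mm. A picture is of the moment at which its call begins. camera_params takes no time and is no camera call.
A pose or a line that the arm cannot do raises env.IKError and nothing moves.
- workorder.sign_off(): hands the job in; it is judged then, once.
The state is a dict: "time_s": time; "qpos": joint angles; "dq": joint speeds; "tau": joint torques, N m; "tool_pos": TCP position; "orientation": TCP orientation; "force": force on the tool from outside, world axes, zero at the start; "wrist_torque": the same for the moment, N m; "width": finger opening in mm; "grip_force": force on a finger pad.
Only numpy, scipy, OpenCV 4.12 (cv2) and the standard library are available. Lean on these libraries where they do the work, as an engineer would, in place of code of your own. Each camera call takes 0.05 s, during which the arm holds its last target. There are 200 camera calls.

## Task

Put the steel-headed hammer away on the red hammer rest: lay its handle level in both forks, with its head clear outside one end of the rest (either end), and let go. Set it down rather than dropping it, and leave the white-faced mallet where it lies.

Things in the scene. Friction and masses are not known exactly. Their poses are not given: they have to be found in the camera images.
- hammer: Steel hammer lying loose, flat on the table, about 280 g. Pale wooden handle, a bar 22 mm wide (y), 24 mm high (z), along x from -195 mm to the head. Dark steel head 24 mm long in x, 24 mm high, 92 mm across in y, middle at x = +100 mm. Origin: underside of the handle, z up. It balances about 28 mm from the origin towards the head; the origin is a good place to grip.
- rest: Hammer rest, fixed: wooden base 180 x 100 x 14 mm and two red forks 60 mm either side of its middle along x. Each fork is 12 mm thick in x; its flat saddle, 80 mm above the table, is 44 mm wide in y between prongs that lean out to 68 mm and end 112 mm up. Free space between the forks down to the base. Origin: centre of the underside, x from fork to fork, z up. The handle goes along x.
- rest_seat (a point): Midway between the forks at saddle height (80 mm above the table), axes as the rest's. With the hammer's origin here and its x along the rest's x (either way) the handle lies on both saddles, the head 22 mm clear outside a fork. More than 20 mm off tailwards the head meets the fork; over 30 mm off headwards the hammer tips off.
- mallet: Bystander: mallet lying loose on the table, 305 mm long, grey round head 102 mm long and 48 mm across with white faces, dark brown round handle. Origin on the table under the handle, 90 mm from the head's middle; head towards its +x. Leave it in place.
There are look-alikes about, which are no part of the job. Several things have the shape of the rest; the one meant has the colours described above.

How it is judged (in metres and radians):
At the end, for the whole second after the job is handed in: The hammer lies at rest in both forks: origin within 30 mm horizontally of rest_seat and from 8 mm below to 12 mm above it, handle within 7 degrees of level and 15 of the rest's direction (either way round). Mallet within 30 mm of its start (horizontal distance between hammer and rest_seat below 0.03 m and z of hammer in the frame of rest_seat between -0.008 and 0.012 m and angle between hammer's own x axis and vertical between 1.45 and 1.69 rad and angle between the x axis of hammer and the x axis of rest, either way round below 0.26 rad and linear speed of hammer below 0.02 m/s and angular speed of hammer below 0.15 rad/s and distance of mallet from where it was at the start of the episode below 0.03 m); the robot touches nothing.
It fails at once if the mallet is pushed or carried more than 30 mm (distance of mallet from where it was at the start of the episode above 0.03 m).
It fails at once if the hammer is dropped (falls freely from more than about 3 cm) (linear speed of hammer above 0.8 m/s and contact force between hammer and the fingers below 0.1 N).
It also fails if it takes over 38 s, if anything falls off the work surface, if the arm or the gripper's body presses on something with over 40 N, if the wrist force passes 120 N, or if a joint passes its speed limit or range.

## Working session

There is one attempt and no reset: what is moved stays moved. The work goes in short steps, each a Python script; the robot and the scene stay as the last script left them, time stands still between calls to the robot, and variables do not carry over. Pictures are saved under pics/ and viewed, at most 10 in all, crops included, and the job is handed in when it is done.

```bash
ls; mkdir -p pics; python3 - <<'E'
from station import env, viewer
import cv2
for n in ("top","side"):
    cv2.imwrite(f"pics/{n}0.png", viewer.camera(n)); 
    p=viewer.camera_params(n); print(n,{k:(v if k!='pose' else v) for k,v in p.items()})
s=env.read_state(); print(s['time_s'],s['orientation'],s['width'])
E
```

```text
pics
top {'fx': 443.92897495712384, 'fy': 443.92897495712384, 'cx': 252.5096135146156, 'cy': 184.61284756634717, 'pose': array([[-5.49551950e-03,  9.97602943e-01, -6.89794684e-02,
         5.79868235e+02],
       [-9.99967042e-01, -5.89457067e-03, -5.58285928e-03,
        -1.47413481e+01],
       [-5.97608120e-03,  6.89465143e-02,  9.97602458e-01,
         9.77146550e+02],
       [ 0.00000000e+00,  0.00000000e+00,  0.00000000e+00,
         1.00000000e+00]])}
side {'fx': 347.5026978584237, 'fy': 347.5026978584237, 'cx': 254.90535723079915, 'cy': 196.31316316566216, 'pose': array([[ 6.96142726e-01,  5.50227236e-01, -4.61123945e-01,
         2.72714106e+02],
       [-7.17841505e-01,  5.25068099e-01, -4.57172905e-01,
        -3.41522424e+02],
       [-9.42751052e-03,  6.49271499e-01,  7.60498285e-01,
         6.61815085e+02],
       [ 0.00000000e+00,  0.00000000e+00,  0.00000000e+00,
         1.00000000e+00]])}
0.1 [ 1.38948995e-01  9.90299295e-01 -6.84812287e-04 -1.16151366e-04] 87.72361413596258
```

View pics/top0.png

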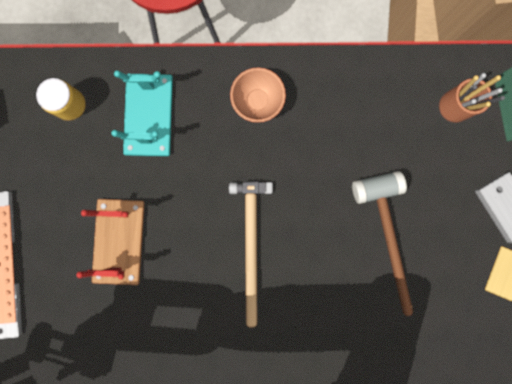

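View pics/side0.png

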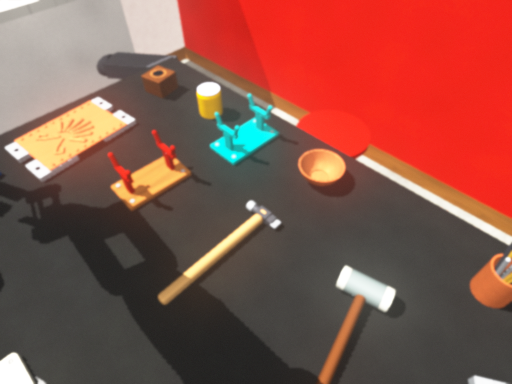

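Top view: steel hammer with its head at (251,188) and tail at (251,326). White-faced mallet at (380,188), brown handle to (408,312). Red-forked rest on a wooden base at (120,242); the teal one of the same shape at (148,115) is a look-alike.
Candidates: for the hammer, (251,188) or the mallet (380,188), so I choose (251,188), which has the pale handle and steel head. For the rest, red (120,242) or teal (148,115), so I choose red. I'll measure both and check them in a close crop with the model outlines drawn on.

```bash
cat > h.py <<'E'
import numpy as np, cv2
from station import env, viewer, set_gripper, workorder
from scipy.spatial.transform import Rotation as R
P={n:viewer.camera_params(n) for n in ("top","side")}
def proj(n,X):
    p=P[n]; T=np.array(p["pose"]); c=(np.atleast_2d(X)-T[:3,3])@T[:3,:3]
    return np.c_[p["cx"]+p["fx"]*c[:,0]/-c[:,2], p["cy"]+p["fy"]*c[:,1]/c[:,2]]
def unproj(n,uv,z):
    p=P[n]; T=np.array(p["pose"]); uv=np.atleast_2d(uv).astype(float)
    d=np.c_[(uv[:,0]-p["cx"])/p["fx"],-(uv[:,1]-p["cy"])/p["fy"],-np.ones(len(uv))]@T[:3,:3].T
    return T[:3,3]+d*((z-T[2,3])/d[:,2])[:,None]
def place(pose,pts):  # pose x,y,yaw ; pts Nx3
    x,y,a=pose; c,s=np.cos(a),np.sin(a); pts=np.atleast_2d(pts)
    return pts@np.array([[c,s,0],[-s,c,0],[0,0,1]])+[x,y,0]
def rect(x0,x1,y0,y1,z): return [[x0,y0,z],[x1,y0,z],[x1,y1,z],[x0,y1,z]]
HAM=[rect(-195,88,-11,11,24),rect(88,112,-46,46,24),rect(88,112,-46,46,0)]
REST=[rect(-90,90,-50,50,14)]+[[[f,s*34,112],[f,s*22,80],[f,-s*22,80],[f,-s*34,112]] for f in(-66,-54,54,66) for s in (1,)]
def draw(im,n,pose,parts,k,off,col=(0,255,0)):
    for q in parts:
        uv=(proj(n,place(pose,q))-off+.5)*k-.5
        cv2.polylines(im,[np.round(uv).astype(int)],len(q)==4 and parts is HAM or q is parts[0],col,1)
def crop(im,x0,y0,x1,y1,k): return cv2.resize(im[y0:y1,x0:x1],None,fx=k,fy=k,interpolation=cv2.INTER_CUBIC)
E
python3 - <<'E'
from h import *
im=cv2.imread("pics/top0.png"); hsv=cv2.cvtColor(im,cv2.COLOR_BGR2HSV)
def blob(lo,hi,box):
    m=cv2.inRange(hsv,np.array(lo),np.array(hi)); b=np.zeros_like(m); x0,y0,x1,y1=box; b[y0:y1,x0:x1]=m[y0:y1,x0:x1]
    return np.argwhere(b)[:,::-1].astype(np.float32)
# hammer
h=blob((8,50,50),(30,255,255),(235,190,268,335)); w=unproj("top",h,24)[:,:2]
c=w.mean(0); d=np.linalg.svd(w-c,full_matrices=False)[2][0]; d*=np.sign(d[0]); t=(w-c)@d
print("handle",c,d,"t",t.min(),t.max(),"width",np.ptp((w-c)@[-d[1],d[0]]))
tail=c+d*(t.min()); o=tail+d*195; ham=[*o,np.arctan2(d[1],d[0])]
hd=blob((0,0,60),(180,255,255),(222,178,282,196)); hw=unproj("top",hd,24)[:,:2]
print("ham",ham,"head dist",(hw.mean(0)-o)@d,"head across",np.ptp(hw[:,1]))
# rest
r=blob((0,60,60),(30,255,255),(70,192,150,292)); (cx,cy),sz,an=cv2.minAreaRect(unproj("top",blob((8,50,60),(25,220,255),(90,192,150,292)),14)[:,:2].astype(np.float32))
print("base",cx,cy,sz,an)
a=np.deg2rad(an if sz[0]>sz[1] else an-90); rest=[cx,cy,a]
print("rest",rest); np.save("poses.npy",[ham,rest])
sd=cv2.imread("pics/side0.png")
a1=crop(im,60,170,290,340,3.4); draw(a1,"top",ham,HAM,3.4,(60,170)); draw(a1,"top",rest,REST,3.4,(60,170))
a2=crop(sd,100,110,300,310,2.8); draw(a2,"side",ham,HAM,2.8,(100,110)); draw(a2,"side",rest,REST,2.8,(100,110))
cv2.imwrite("pics/c_top.png",a1); cv2.imwrite("pics/c_side.png",a2)
E
```

```text
handle [487.39989486  -4.75047193] [0.99999734 0.00230863] t -144.17837993860553 140.40612827169963 width 34.63640540319294
ham [np.float64(538.2213794838999), np.float64(-4.633143515702867), np.float64(0.0023086340094188354)] head dist 102.73900402566446 head across 127.1436089442081
base 525.6727905273438 284.3448486328125 (115.36016845703125, 186.6990203857422) 89.67184448242188
rest [525.6727905273438, 284.3448486328125, np.float64(-0.00572739424032441)]
```

View pics/c_top.png

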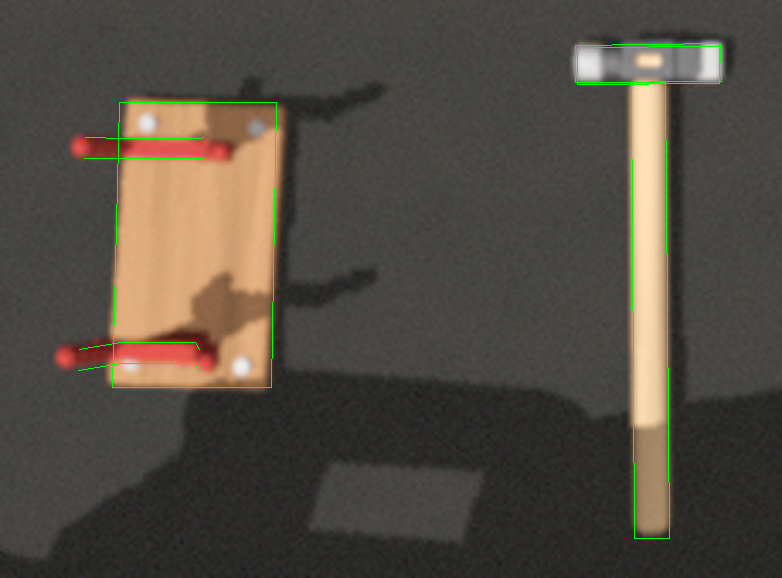

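View pics/c_side.png

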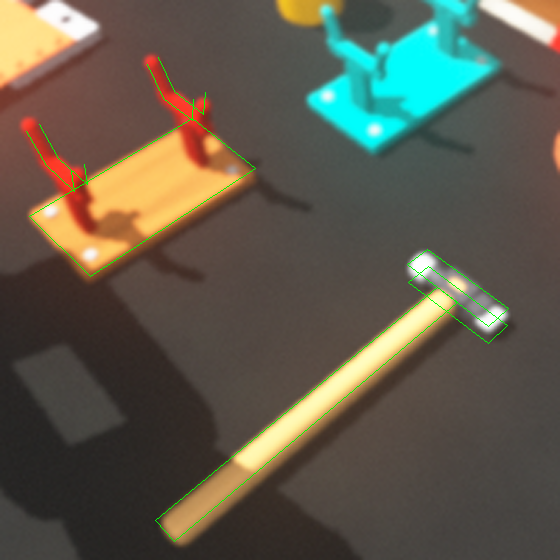

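Top crop: the hammer outline fits. The base outline is turned a few degrees from the true one. Prong tips in the crop are at (80,147), (219,153), (64,357) and (205,362). I'll refit the rest from its prong tips and the base's top-left corners, using both views.

```bash
python3 - <<'E'
from h import *
from scipy.optimize import least_squares
ham,rest=np.load("poses.npy")
k=3.4; f=lambda q:(np.array(q)+.5)/k-.5+[60,170]
tips=f([(80,147),(64,357),(219,153),(205,362)]); base=f([(126,99),(107,385)])
g=lambda q:(np.array(q)+.5)/2.8-.5+[100,110]
stips=g([(152,62),(28,124),(204,102),(79,176)])   # far+y, near+y, far-y, near-y
def res(v):
    x,y,a,zt,w=v
    T=place((x,y,a),[[60,w,zt],[-60,w,zt],[60,-w,zt],[-60,-w,zt]]); B=place((x,y,a),[[90,50,14],[-90,50,14]])
    return np.r_[(proj("top",T)-tips).ravel(),(proj("top",B)-base).ravel(),.5*(proj("side",T)-stips).ravel()]
s=least_squares(res,[*rest,108,36],loss="soft_l1"); print(s.x.round(3)); print(res(s.x).reshape(-1,2).round(1))
rest=s.x[:3]; np.save("poses.npy",[ham,rest])
im=cv2.imread("pics/top0.png"); sd=cv2.imread("pics/side0.png")
a1=crop(im,65,180,165,300,4); draw(a1,"top",rest,REST,4,(65,180)); a2=crop(sd,100,110,200,230,4); draw(a2,"side",rest,REST,4,(100,110))
cv2.imwrite("pics/c_rest.png",np.hstack([a1,a2]))
# reachability for pick and place, yaw choices
for nm,(x,y,a),z in(("ham",ham,12),("rest",rest,92)):
  for s_ in(0,np.pi):
    yaw=a+s_; q=(R.from_euler("z",yaw)*R.from_quat([1,0,0,0])).as_quat()
    for dz in(0,120):
      j=env.ik([x,y,z+61+dz],q); print(nm,round(yaw,2),dz,None if j is None else np.round(j,2))
E
```

```text
[ 5.24935e+02  2.84461e+02 -4.90000e-02  1.09337e+02  4.02410e+01]
[[-0.1 -0.2]
 [ 0.3  0. ]
 [ 0.  -0.2]
 [ 0.2  0.4]
 [-0.2  0.2]
 [-0.2 -0.2]
 [-0.  -0.2]
 [ 0.2 -0. ]
 [-0.1  0.4]
 [-0.2 -0.4]]
ham 0.0 0 [-0.03  0.67  1.92 -0.    0.56  1.54]
ham 0.0 120 [-0.03  0.45  1.89 -0.    0.79  1.54]
ham 3.14 0 [-0.03  0.67  1.92 -0.    0.56 -1.6 ]
ham 3.14 120 [-0.03  0.45  1.89 -0.    0.79 -1.6 ]
rest -0.05 0 [ 0.48  0.59  1.78 -0.    0.78  2.1 ]
rest -0.05 120 [ 0.48  0.42  1.72 -0.    1.01  2.1 ]
rest 3.09 0 [ 0.48  0.59  1.78 -0.    0.78 -1.05]
rest 3.09 120 [ 0.48  0.42  1.72 -0.    1.01 -1.05]
```

View pics/c_rest.png

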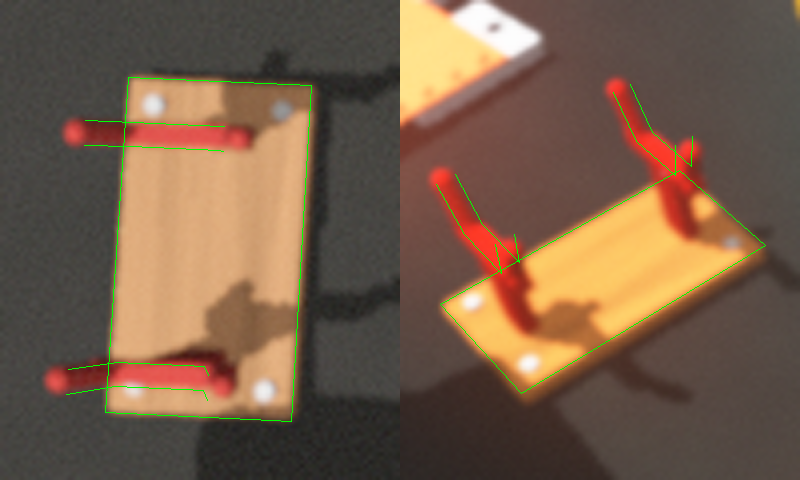

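The rest fits in both views to under 0.5 px: (525, 284.5), yaw -0.049, tips 109 mm high, which matches 112. The hammer is at (538, -5), yaw 0, so neither needs turning round. I'll pick it 12 mm headwards of its origin, lift it and check.

```bash
cat >> h.py <<'E'
OFF=12.; Z0=84.   # grip offset towards the head; TCP height with the hammer on z=0
ham,rest=np.load("poses.npy")
quat=lambda yaw:(R.from_euler("z",yaw)*R.from_quat([1,0,0,0])).as_quat()
def tcp(pose,h): return [*place(pose,[OFF,0,0])[0,:2],Z0+h]
def say(m):
    s=env.read_state(); print(m,round(s["time_s"],2),np.round(s["tool_pos"],1),"F",np.round(s["force"],1),"w",round(s["width"],1),"g",round(s["grip_force"],1))
E
python3 - <<'E'
from h import *
env.reach(tcp(ham,150),quat(ham[2])); say("hover")
hit=env.move_l(tcp(ham,0),rate=120,f_stop=10); print(hit); say("down")
if not hit:
    set_gripper(15); say("grip")
    env.move_l(tcp(ham,160),rate=120); say("lift")
    env.reach(tcp(rest,160),quat(rest[2])); say("over rest")
    t=viewer.camera("top"); s=viewer.camera("side")
    cv2.imwrite("pics/over.png",np.hstack([crop(s,60,40,300,260,2.4)])); cv2.imwrite("pics/over_top.png",t)
E
```

```text
hover 2.64 [550.3  -3.9 234.1] F [ 0.4  1.  -0. ] w 87.7 g 0.0
False
down 4.04 [550.7  -4.6  84.7] F [ 0.6 -0.3  0. ] w 87.9 g 0.0
grip 5.07 [550.2  -4.6  84. ] F [ 0.1  0.5 -0.2] w 21.6 g 30.0
lift 6.55 [549.8  -4.6 243.2] F [ 0.4 -0.  -1.9] w 21.9 g 30.0
over rest 7.67 [537.  283.  243.7] F [-0.2  0.6 -2.3] w 21.8 g 30.0
```

View pics/over.png

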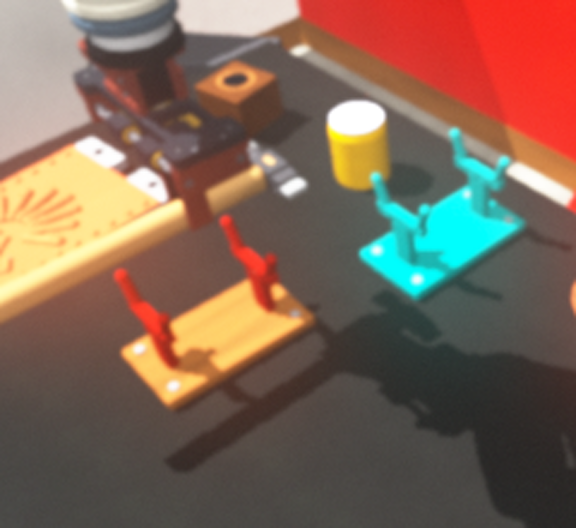

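Side view: the hammer is held above the rest, with its head at crop (278,170) and its handle running down-left past (100,265). I'll check level and slip by overlaying the expected pose.

```bash
python3 - <<'E'
from h import *
s=cv2.imread("pics/over.png"); t=cv2.imread("pics/over_top.png")
up=[[(x,y,z+160) for x,y,z in q] for q in HAM]
def dr(im,n,k,off):
    for q in up: cv2.polylines(im,[np.round((proj(n,place(rest,q))-off+.5)*k-.5).astype(int)],True,(0,255,0),1)
dr(s,"side",2.4,(60,40)); a=crop(t,20,130,170,360,2.2); dr(a,"top",2.2,(20,130))
s=s[120:,:380]; a=a[:s.shape[0]]; s=s[:a.shape[0]]; cv2.imwrite("pics/over2.png",np.hstack([s,a]))
E
```

```text
(no output)
```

View pics/over2.png

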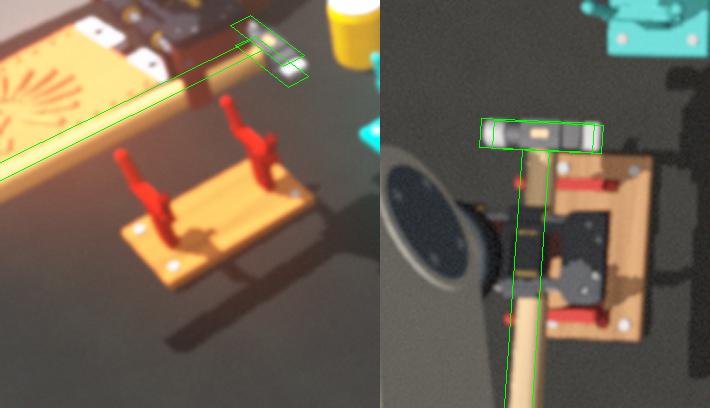

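The overlay agrees: the handle is level, along the rest, centred between the prongs, and the head is where expected. Lowering with force stop.

```bash
python3 - <<'E'
from h import *
print(env.move_l(tcp(rest,98),rate=100,f_stop=8)); say("above")
print(env.move_l(tcp(rest,77),rate=25,f_stop=5)); say("contact")
h=env.read_state()["tool_pos"][2]-Z0; print("underside",h)
cv2.imwrite("pics/seat.png",crop(viewer.camera("side"),60,40,300,260,2.4))
if 74<h<84:
    set_gripper(60); env.hold(.2); say("open")
    p=env.read_state()["tool_pos"]; print(env.move_l([p[0],p[1],p[2]+150],rate=120,f_stop=8)); say("up")
    env.move_joints([1.273,0.423,1.63,0,1.089,-0.019]); env.hold(.3)
    t=viewer.camera("top"); s=viewer.camera("side"); say("away")
    seat=[[(x,y,z+80) for x,y,z in q] for q in HAM]
    def v(im,n,x0,y0,x1,y1,k):
        a=crop(im,x0,y0,x1,y1,k)
        for q in seat: cv2.polylines(a,[np.round((proj(n,place(rest,q))-(x0,y0)+.5)*k-.5).astype(int)],True,(0,255,0),1)
        return a
    cv2.imwrite("pics/end.png",np.hstack([v(t,"top",60,160,190,340,3),v(s,"side",60,60,195,240,3)])); cv2.imwrite("pics/end_top.png",t)
    d=cv2.absdiff(t,cv2.imread("pics/top0.png"))[160:330,340:430].max(2); print("mallet region changed px",(d>50).sum())
E
```

```text
False
above 8.53 [537.3 284.  182.3] F [ 0.3 -0.3 -1.7] w 21.9 g 30.0
True
contact 9.22 [536.7 283.8 163.9] F [-0.8 -1.2  4.2] w 21.8 g 30.0
underside 79.8925287757911
open 10.23 [536.1 283.5 163.2] F [-0.1 -0.1 -0.6] w 59.8 g 0.0
False
up 11.63 [535.8 283.3 312.3] F [-0.9 -0.1  0.2] w 60.2 g 0.0
away 13.86 [172.2 600.6 302.7] F [ 0.3 -0.2  0.2] w 60.1 g 0.0
mallet region changed px 0
```

View pics/end.png

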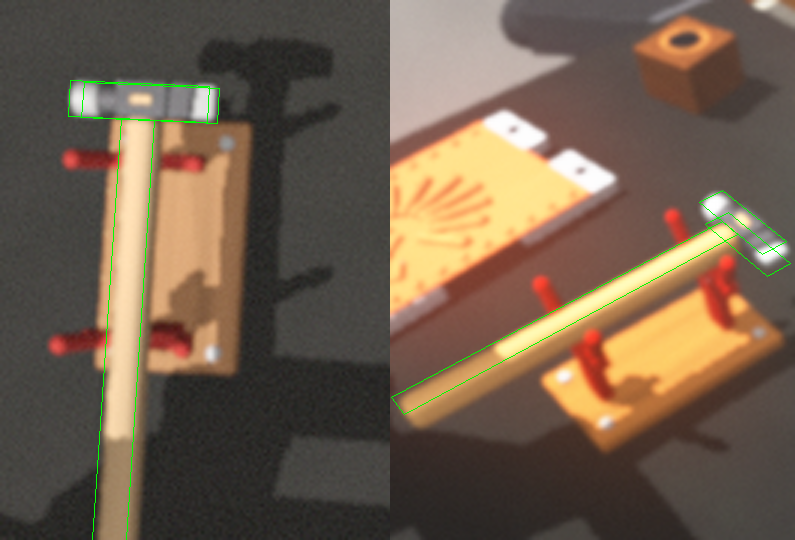

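The final view shows the handle in both forks, level and along the rest. The head, at crop (140,102) top, is clear beyond the far fork and within a few mm of the expected outline. The mallet hasn't moved and the arm is clear, so I'm handing in.

```bash
python3 -c "
from station import workorder; print(workorder.sign_off())"
```

```text
the job is handed in; nothing more can be done
None
```

The steel hammer lies level in both forks of the red rest with its head clear beyond the far end, the mallet was not moved, and the job was handed in after about 14 s; sign-off gave no verdict.

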